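# Load the sprung gluing pan from the weight drawer

## Robot

A 7-joint arm with a two-finger parallel gripper is mounted at the origin on the work surface. World frame = base frame: x ahead of the robot, y to its left, z up, the work surface at z = 0. Lengths are in m, angles in rad, forces in N, time in s.
With the tool pointing down it reaches from about 0.4 to 0.85 m from the base axis. Payload 4.5 kg.
Tool frame: the origin (TCP) lies between the finger pads; the fingertips stand r.tip_reach ahead of it and the grasp point (between the pads) lies 3 mm ahead of it (r.tip_reach is the distance from the TCP to the fingertips, in m); z points along the fingers, y is the line along which they close (so a half turn about z gives the same grasp; the last joint's range is limited). The gripper opens to 88 mm and grips with 3 to 60 N. Pads are 18 mm wide; open, the fingers measure 123 mm over their backs; the gripper's body (75 mm by 187 mm) begins 45 mm behind the grasp point.
Start: joints at [1.249, 0.689, -0.195, 1.565, 0.157, 0.902, -0.215], TCP at [0.218, -0.586, 0.261] pointing down, gripper open.
Joint ranges: [-3.01, 3.01], [-0.46, 2.08], [-1.47, 1.51], [0.13, 2.56], [-1, 4.14], [0.04, 2.09], [-2.66, 2.66]. Speed limits (rad/s): [2.57, 2.57, 3.14, 3.14, 3.14, 3.14, 3.14].

## Interface

Orientations are given as a unit quaternion [x, y, z, w].
In Python, from plant import r gives the robot as it stands.
- The arm moves only by the tool step_arm, never from a script. Its argument "motion" is a list of rows, each an object with "dp": the shift along the tool's x, y, z in mm, a list of three; "twist": the turn, a rotation vector about the tool's x, y, z in rad, a list of three; "hand": the opening, from -1 (shut) to 1 (fully open). In form: [{"dp": [dx, dy, dz], "twist": [rx, ry, rz], "hand": hand}, ...]. A call has 1 to 5 rows; each row is the pose to reach, as a shift and turn from the pose commanded when the call began, along the tool's axes at that moment; what a row does not reach only later rows make up. A row lasts 1/8 s, in which the tool goes at most 62.5 mm and 10.7 degrees, less where a joint would pass 70% of its speed; a pose out of reach is approached as far as the arm can. A call with a gripper value outside its range is refused whole. The fingers move at their own pace and stop on an object; "force" is the grip in N (left out, the last holds). Time passes only in rows, so rows that repeat a pose let the fingers close. It gives the time, the measured TCP pose, the force, the opening and the grip force at its end, in the units of the state.
- r.get_state(): the state, without advancing time (a new reading comes with each control period).
- r.snapshot(name): name is "scene" or "side" or "wrist"; returns a dict with "pixels" (420x560x3 uint8, red, green, blue), "depth" (420x560 float32, m along the optical axis (not along the pixel's ray), 0 where there is no reading), "fx", "fy", "cx", "cy" (pixels), "D" ([k1, k2, p1, p2, k3] as OpenCV has them; the pictures are not rectified), "xyz" and "orientation" of the camera in the world; the wrist camera has in their place "mount" (4x4, takes a point from camera to tool coordinates, whose origin is the TCP and whose axes are the flange's). Camera axes: x right, y down, z forward; pixel columns grow to the right and rows downward; lengths in m; the calibration is good to about 2 mm. A picture is of the moment at which its call begins: read the wrist's pose just before it.
- r.finish_job(): hands the job in; it is judged then, once.
Trained networks look in the newest picture that a camera, given by its name, has taken for a name from the list of things; names that differ only in an ending like _2 or _b are one class to them, and where a whole thing is asked for, a point or a joint stands for the part that bears it (a point fixed in the world has none). Each returns a list of dicts, best first, with "score" (0 to 1); they miss things now and then, are a little off and sometimes report something else, mostly with a low value. They report only what shows in the picture. A call takes as long as a camera call. They do not tell look-alikes from the thing itself.
- r.search_frame(camera, thing): "at" ([x, y, z] in m, in the coordinates of the camera as it stood for that picture, good to about 4 mm: the middle of the surface that is visible of it).
The state is a dict: "clock": time; "q": joint angles; "qd": joint speeds; "joint_torque": joint torques, N m; "tool_pos": TCP position; "eef_rot": TCP orientation; "contact_force": force on the tool from outside, world axes, zero at the start; "moment": the same for the moment, N m; "opening": opening from 0.0 (shut) to 1.0 (fully open); "finger_force": force on a finger pad.
Only numpy, scipy, OpenCV 4.12 (cv2) and the standard library are available. Lean on these libraries where they do the work, as an engineer would, in place of code of your own. Each camera call takes 0.05 s, during which the arm holds its last target. There are 200 camera calls.

## Task

A guitar bridge has just been glued and must be pressed evenly: pull open the drawer of the bench-top unit and set cast weights flat on the sprung gluing pan, using those in the drawer and those left out on the bench, until the pan comes to rest with its red pointer in the green band. Leave every weight you do not need lying in the drawer, leave the drawer pushed fully shut, and do not disturb the other things on the bench.

Things in the scene. Friction and masses are not known exactly. Their poses are not given: they have to be found in the camera images.
- cabinet_drawer0 (a joint): How far the drawer is pulled out, m: 0 shut, at most 0.19. Light sliding friction (1 N); it stays where it is left.
- cabinet_drawer0_handle (a point): Middle of the drawer's steel bar handle, 11 mm thick, 120 mm long, level, 35 mm in front of the drawer's front, 62 mm above the bench; moves with the drawer. Axes: z up, -x the way the drawer slides out, y along the handle. The cabinet: low dark wooden unit fixed to the bench, 270 deep x 280 wide x 100 mm high, front towards the robot, a blue varnish tin fast on its top.
- drawer_floor (a point): Point on the drawer's inner floor (22 mm above the bench), midway across it and 31 mm behind the inside of its front; moves with the drawer; axes as the handle's. The space for weights is 189 (x) x 238 (y) mm: side walls 56 mm above the floor, a cross wall 44 mm high behind, the front rising to 67 mm. With the drawer shut, the point lies 38 mm behind the front edge of the cabinet's top.
- press: Gluing press fixed to the bench: plywood base 250 x 250 mm with a soundboard panel, the sprung aluminium pan over it, and at its -y side an upright white gauge plate reaching 150 mm high with a green band on both faces, past which the pan's red pointer moves. Origin: centre of its underside.
- pan (a joint): How far the pan has sunk on its springs, m: 0 empty, at most 0.085; about 12 mm for each weight (10 to 14 mm), wherever it stands on the pan. The pointer is in the green band from 0.048 to 0.064.
- pan_floor (a point): Centre of the pan's inner floor, 135 mm above the bench when empty; sinks with the pan; axes as the press. The inside is 200 (x) x 225 (y) mm with a rim 15 mm high, room for two rows (along x) of three weights (along y) with their ribs along x.
- w1: Cast weight: dark steel slab 82 (its x) x 60 (its y) x 14 mm high, with an upright brass grip rib on top, 62 (x) x 14 (y) mm, rising from 14 to 44 mm above the underside. Origin: centre of the underside. About 0.6 kg, each differing by up to 15 %. Starts in the drawer. May be absent.
- w2: Cast weight: dark steel slab 82 (its x) x 60 (its y) x 14 mm high, with an upright brass grip rib on top, 62 (x) x 14 (y) mm, rising from 14 to 44 mm above the underside. Origin: centre of the underside. About 0.6 kg, each differing by up to 15 %. Starts in the drawer. May be absent.
- w3: Cast weight: dark steel slab 82 (its x) x 60 (its y) x 14 mm high, with an upright brass grip rib on top, 62 (x) x 14 (y) mm, rising from 14 to 44 mm above the underside. Origin: centre of the underside. About 0.6 kg, each differing by up to 15 %. Starts in the drawer. May be absent.
- w4: Cast weight: dark steel slab 82 (its x) x 60 (its y) x 14 mm high, with an upright brass grip rib on top, 62 (x) x 14 (y) mm, rising from 14 to 44 mm above the underside. Origin: centre of the underside. About 0.6 kg, each differing by up to 15 %. Starts in the drawer. May be absent.
- w5: Cast weight: dark steel slab 82 (its x) x 60 (its y) x 14 mm high, with an upright brass grip rib on top, 62 (x) x 14 (y) mm, rising from 14 to 44 mm above the underside. Origin: centre of the underside. About 0.6 kg, each differing by up to 15 %. Starts in the drawer. May be absent.
- w6: Cast weight: dark steel slab 82 (its x) x 60 (its y) x 14 mm high, with an upright brass grip rib on top, 62 (x) x 14 (y) mm, rising from 14 to 44 mm above the underside. Origin: centre of the underside. About 0.6 kg, each differing by up to 15 %. Starts on the bench. May be absent.
- w7: Cast weight: dark steel slab 82 (its x) x 60 (its y) x 14 mm high, with an upright brass grip rib on top, 62 (x) x 14 (y) mm, rising from 14 to 44 mm above the underside. Origin: centre of the underside. About 0.6 kg, each differing by up to 15 %. Starts on the bench. May be absent.
- glue: Bystander: white glue bottle with orange cap, 60 mm across, 150 mm tall, on the bench. Origin: its underside.
- plane: Bystander: small steel bench plane with wooden knob and handle, 160 x 50 mm. Origin: its underside.
- offcut: Bystander: spruce offcut 180 x 60 x 22 mm. Origin: its underside.
- driver: Bystander: screwdriver lying on the bench. Origin: its underside.
- mug: Bystander: blue mug, 80 mm across, 90 mm tall. Origin: its underside.
Not all that is in view belongs to the job. Leave any blue or pink look-alike of the w7 alone.

How it is judged:
On the way, in this order (a step that is already met when the one before it is completed fails the run):
1. the drawer is pulled open at least 120 mm (value of joint cabinet_drawer0 above 0.12 m), for 0.2 s.
2. the pan rests with its pointer in the green band, with the fingers touching nothing (value of joint pan between 0.048 and 0.064 m and velocity of joint pan between -0.005 and 0.005 m/s and contact force between the fingers and anything else below 0.3 N), for 0.5 s.
At the end, for the whole second after the job is handed in: The pan rests sunk by 48 to 64 mm (pointer in the green band); the drawer is shut to within 10 mm; every weight lies either flat on the pan (inside its rim, within 0.2 rad of level) or in the drawer (value of joint pan between 0.048 and 0.064 m and velocity of joint pan between -0.005 and 0.005 m/s and value of joint cabinet_drawer0 below 0.01 m and ((x of w1 in the frame of pan_floor between -0.105 and 0.105 m and y of w1 in the frame of pan_floor between -0.118 and 0.118 m and z of w1 in the frame of pan_floor between -0.01 and 0.03 m and angle between w1's own z axis and vertical below 0.2 rad) or (x of w1 in the frame of drawer_floor between -0.04 and 0.16 m and y of w1 in the frame of drawer_floor between -0.125 and 0.125 m and z of w1 in the frame of drawer_floor between -0.01 and 0.06 m)) and ((x of w2 in the frame of pan_floor between -0.105 and 0.105 m and y of w2 in the frame of pan_floor between -0.118 and 0.118 m and z of w2 in the frame of pan_floor between -0.01 and 0.03 m and angle between w2's own z axis and vertical below 0.2 rad) or (x of w2 in the frame of drawer_floor between -0.04 and 0.16 m and y of w2 in the frame of drawer_floor between -0.125 and 0.125 m and z of w2 in the frame of drawer_floor between -0.01 and 0.06 m)) and ((x of w3 in the frame of pan_floor between -0.105 and 0.105 m and y of w3 in the frame of pan_floor between -0.118 and 0.118 m and z of w3 in the frame of pan_floor between -0.01 and 0.03 m and angle between w3's own z axis and vertical below 0.2 rad) or (x of w3 in the frame of drawer_floor between -0.04 and 0.16 m and y of w3 in the frame of drawer_floor between -0.125 and 0.125 m and z of w3 in the frame of drawer_floor between -0.01 and 0.06 m)) and ((x of w4 in the frame of pan_floor between -0.105 and 0.105 m and y of w4 in the frame of pan_floor between -0.118 and 0.118 m and z of w4 in the frame of pan_floor between -0.01 and 0.03 m and angle between w4's own z axis and vertical below 0.2 rad) or (x of w4 in the frame of drawer_floor between -0.04 and 0.16 m and y of w4 in the frame of drawer_floor between -0.125 and 0.125 m and z of w4 in the frame of drawer_floor between -0.01 and 0.06 m)) and ((x of w5 in the frame of pan_floor between -0.105 and 0.105 m and y of w5 in the frame of pan_floor between -0.118 and 0.118 m and z of w5 in the frame of pan_floor between -0.01 and 0.03 m and angle between w5's own z axis and vertical below 0.2 rad) or (x of w5 in the frame of drawer_floor between -0.04 and 0.16 m and y of w5 in the frame of drawer_floor between -0.125 and 0.125 m and z of w5 in the frame of drawer_floor between -0.01 and 0.06 m)) and ((x of w6 in the frame of pan_floor between -0.105 and 0.105 m and y of w6 in the frame of pan_floor between -0.118 and 0.118 m and z of w6 in the frame of pan_floor between -0.01 and 0.03 m and angle between w6's own z axis and vertical below 0.2 rad) or (x of w6 in the frame of drawer_floor between -0.04 and 0.16 m and y of w6 in the frame of drawer_floor between -0.125 and 0.125 m and z of w6 in the frame of drawer_floor between -0.01 and 0.06 m)) and ((x of w7 in the frame of pan_floor between -0.105 and 0.105 m and y of w7 in the frame of pan_floor between -0.118 and 0.118 m and z of w7 in the frame of pan_floor between -0.01 and 0.03 m and angle between w7's own z axis and vertical below 0.2 rad) or (x of w7 in the frame of drawer_floor between -0.04 and 0.16 m and y of w7 in the frame of drawer_floor between -0.125 and 0.125 m and z of w7 in the frame of drawer_floor between -0.01 and 0.06 m))); the robot touches nothing.
It fails at once if a bystander is shifted more than 40 mm or tipped over (distance of any of glue, plane, offcut, driver, mug from where it was at the start of the episode above 0.04 m or angle between any of glue, mug's own z axis and vertical above 0.6 rad).
Of w1, w2, w3, w4, w5, w6, w7 only 5 to 7 are there at a start; the rules pass over those that are not, and their reading is None.
At some moment in a run one of w1, w2, w3, w4, w5, w6, w7 may be knocked a few centimetres aside while the robot is not near it.
Once in a run the grip may slacken for a moment while it holds something.
It also fails if it takes over 192 s, if anything falls off the work surface, if the arm or the gripper's body presses on something with over 40 N, if the wrist force passes 120 N, or if a joint passes its speed limit or range.

## Working session

There is one attempt and no reset: what is moved stays moved. The work goes in short steps, Python scripts to look and compute and a tool call to move; the robot and the scene stay as the last step left them, time stands still between calls to the robot, and variables do not carry over. Pictures are saved under pics/ and viewed, at most 14 in all, crops included, and the job is handed in when it is done.

Besides the shell and the picture viewer there is one more tool, called after "Emit:" as name([rows], argument=value, ...), one row to a line, values as JSON. step_arm: Moves the arm, as the interface text tells. Its arguments: {"type":"object","properties":{"motion":{"type":"array"},"force":{"type":"number"}},"required":["motion"]}

```bash
mkdir -p pics
cat > h.py <<'E'
import numpy as np, cv2
from scipy.spatial.transform import Rotation as R
from plant import r
def snap(cam,name=None):
    s=r.get_state(); d=r.snapshot(cam)
    if cam=='wrist':
        T=np.eye(4);T[:3,:3]=R.from_quat(s['eef_rot']).as_matrix();T[:3,3]=s['tool_pos'];T=T@np.array(d['mount'])
    else:
        T=np.eye(4);T[:3,:3]=R.from_quat(d['orientation']).as_matrix();T[:3,3]=d['xyz']
    d['T']=T
    if name: cv2.imwrite(f'pics/{name}.png',d['pixels'][:,:,::-1])
    return d
def cloud(d):
    K=np.array([[d['fx'],0,d['cx']],[0,d['fy'],d['cy']],[0,0,1.]])
    h,w=d['depth'].shape
    uv=np.stack(np.meshgrid(np.arange(w),np.arange(h)),-1).reshape(-1,1,2).astype(float)
    n=cv2.undistortPoints(uv,K,np.array(d['D'],float)).reshape(h,w,2)
    z=d['depth'][...,None]
    p=np.concatenate([n*z,z],-1)
    P=p@d['T'][:3,:3].T+d['T'][:3,3]
    P[d['depth']==0]=np.nan
    return P
def find(cam,d,thing):
    return [(round(o['score'],2),np.round(d['T'][:3,:3]@np.array(o['at'])+d['T'][:3,3],3).tolist()) for o in r.search_frame(cam,thing)]
E
python3 - <<'E'
from h import *
s=r.get_state();print(s,r.tip_reach)
for c in('scene','side'):
    d=snap(c,c+'0');print(c,d['T'][:3,3])
    for t in('w7','cabinet_drawer0_handle','press','pan','glue','plane','offcut','driver','mug'): print(t,find(c,d,t))
E
```

```text
{'clock': 0.0, 'q': array([ 1.24879716,  0.69000147, -0.19445061,  1.56634698,  0.1573049 ,
        0.90247772, -0.21512013]), 'qd': array([ 0.00106441,  0.00108821, -0.00046506,  0.00022149, -0.00038147,
        0.00152382,  0.00052856]), 'joint_torque': array([-8.22231850e-04, -5.27561045e+01, -1.26740813e+00, -1.53432012e+01,
       -5.26379887e-02,  6.36747645e-03,  1.74990823e-04]), 'tool_pos': array([ 0.21743086, -0.58533039,  0.25989668]), 'eef_rot': array([ 9.84215479e-01,  1.76971857e-01, -2.47878378e-04, -8.89097284e-04]), 'contact_force': array([0.23449558, 0.15208155, 0.24054488]), 'moment': array([ 0.01561807, -0.00278389,  0.01132673]), 'finger_force': 0.0, 'opening': 0.9973722767612845} 0.022
scene [ 1.31226415 -0.19942997  1.24413486]
w7 [(0.84, [0.773, -0.305, 0.012]), (0.69, [0.513, -0.004, 0.015]), (0.56, [0.647, -0.024, 0.015]), (0.52, [0.275, 0.288, 0.017])]
cabinet_drawer0_handle [(0.7, [0.59, 0.256, 0.09])]
press [(0.95, [0.564, -0.286, 0.132]), (0.49, [0.776, -0.18, 0.027])]
pan []
glue [(0.8, [0.795, -0.006, 0.096])]
plane [(0.69, [0.775, -0.178, 0.025])]
offcut [(0.56, [0.441, 0.57, 0.024])]
driver [(0.64, [0.274, -0.34, 0.014])]
mug [(0.97, [0.604, 0.507, 0.056])]
side [-0.09419801  0.84185121  0.75501834]
w7 [(0.71, [0.626, -0.013, 0.011]), (0.69, [0.249, 0.299, 0.019]), (0.67, [0.488, 0.012, 0.012]), (0.55, [0.751, -0.29, 0.016]), (0.28, [0.593, 0.281, 0.064])]
cabinet_drawer0_handle [(0.9, [0.593, 0.279, 0.065]), (0.2, [0.264, -0.317, 0.022])]
press [(0.55, [0.494, -0.241, 0.088])]
pan [(0.82, [0.507, -0.251, 0.136])]
glue [(0.86, [0.761, 0.014, 0.082])]
plane [(0.82, [0.758, -0.165, 0.029]), (0.61, [0.508, -0.251, 0.133]), (0.18, [0.763, 0.018, 0.078])]
offcut [(0.94, [0.425, 0.573, 0.025])]
driver [(0.75, [0.262, -0.321, 0.024])]
mug [(0.97, [0.58, 0.519, 0.06])]
```

View pics/scene0.png

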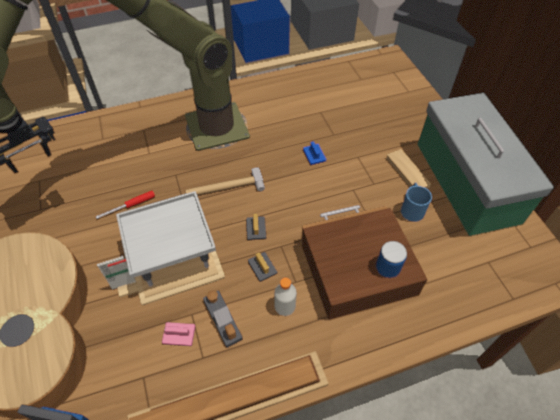

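View pics/side0.png

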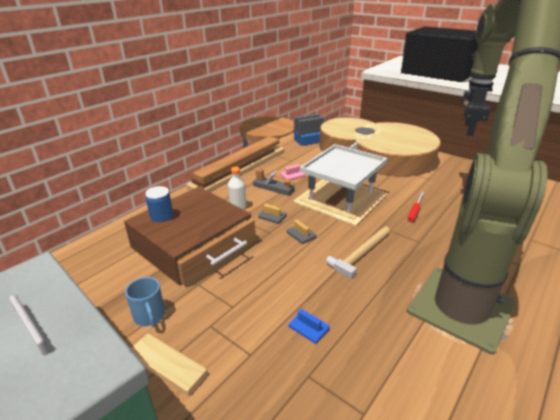

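```bash
cat >> h.py <<'E'
def brass(d,P,box=None):
    hsv=cv2.cvtColor(d['pixels'],cv2.COLOR_RGB2HSV)
    m=(hsv[...,0]>14)&(hsv[...,0]<30)&(hsv[...,1]>120)&(hsv[...,2]>90)&np.isfinite(P[...,0])
    if box: m&=(P[...,0]>box[0])&(P[...,0]<box[1])&(P[...,1]>box[2])&(P[...,1]<box[3])&(P[...,2]>box[4])&(P[...,2]<box[5])
    return m
E
python3 - <<'E'
from h import *
for c in('scene','side'):
    d=snap(c);P=cloud(d)
    z=P[...,2]; X=P[...,0];Y=P[...,1]
    b=(abs(X-.4)<.03)&(abs(Y-.05)<.05); print(c,'bench z',np.nanmedian(z[b]))
    for (cx,cy) in((.50,.0),(.64,-.02)):
        m=(abs(X-cx)<.06)&(abs(Y-cy)<.055)&(z>.007)&(z<.06)
        p=P[m]; rr=cv2.minAreaRect((p[:,:2]*1000).astype(np.float32)); print('slab',rr,len(p))
        q=p[p[:,2]>.03]; 
        if len(q)>5: print(' rib',cv2.minAreaRect((q[:,:2]*1000).astype(np.float32)),len(q),q[:,2].max())
    m=(z>.125)&(z<.16)&(X>.3)&(X<.75)&(Y>-.45)&(Y<-.1); p=P[m]; print('pan',cv2.minAreaRect((p[:,:2]*1000).astype(np.float32)),np.percentile(z[m],[5,50,95]))
    m=(z>.09)&(z<.115)&(X>.5)&(X<1)&(Y>.05)&(Y<.45); p=P[m]; print('cab',cv2.minAreaRect((p[:,:2]*1000).astype(np.float32)),np.median(z[m]))
    m=(z>.05)&(z<.075)&(X>.5)&(X<.68)&(Y>.1)&(Y<.45); hs=d['pixels'].astype(int); m&=(hs.min(-1)>110); p=P[m]; print('handle',cv2.minAreaRect((p[:,:2]*1000).astype(np.float32)),len(p),p.mean(0))
E
```

```text
scene bench z -0.0010747975194893566
slab ((503.3909912109375, -0.8807449340820312), (62.69295120239258, 93.5914077758789), 75.04475402832031) 428
 rib ((501.53924560546875, 0.9675369262695312), (13.49710464477539, 61.104801177978516), 76.09075927734375) 82 0.048133418972375
slab ((639.064208984375, -22.610794067382812), (85.61018371582031, 60.88882064819336), 10.345599174499512) 501
 rib ((640.0816040039062, -22.066879272460938), (61.51728057861328, 14.591817855834961), 9.85498046875) 106 0.04858881721218067
pan ((515.1548461914062, -300.7587890625), (218.1082763671875, 301.26861572265625), 2.014657735824585) [0.13045295 0.13474511 0.14877353]
cab ((734.4497680664062, 248.3338623046875), (281.424560546875, 271.943359375), 86.67436218261719) 0.0987418032899583
handle ((566.8200073242188, 258.08758544921875), (126.27568817138672, 30.544309616088867), 89.37097930908203) 151 [0.56311607 0.25801973 0.06482073]
side bench z 0.0006374106392000867
slab ((494.1985168457031, 3.08880615234375), (61.07196044921875, 84.40203094482422), 75.23332977294922) 369
 rib ((494.9823303222656, 2.1665306091308594), (15.790974617004395, 63.05707550048828), 74.43553161621094) 101 0.04751826724984087
slab ((633.2840576171875, -20.824886322021484), (83.4462890625, 61.57170486450195), 10.486455917358398) 328
 rib ((632.2462768554688, -21.33841896057129), (60.5525016784668, 16.303306579589844), 11.299454689025879) 92 0.047113057750732934
pan ((512.762451171875, -296.6807861328125), (213.44737243652344, 308.13372802734375), 2.056011199951172) [0.13362593 0.13680452 0.15092039]
cab ((728.5013427734375, 248.04969787597656), (284.9964294433594, 279.0847473144531), 86.52747344970703) 0.10055720515299649
handle ((570.906982421875, 257.12298583984375), (131.9829864501953, 43.806819915771484), 86.2448959350586) 222 [0.56083274 0.26242923 0.06505398]
```

```bash
cat >> h.py <<'E'
def go(x,y,z,yaw):
    s=r.get_state(); Rm=R.from_quat(s['eef_rot']); p=np.array(s['tool_pos'])
    a=np.radians(yaw); t=R.from_matrix(np.array([[np.cos(a),np.sin(a),0],[np.sin(a),-np.cos(a),0],[0,0,-1]]).T@np.eye(3)) if 0 else R.from_matrix(np.column_stack([[np.cos(a),np.sin(a),0],[np.sin(a),-np.cos(a),0],[0,0,-1]]))
    dp=Rm.inv().apply(np.array([x,y,z])-p)*1000; tw=(Rm.inv()*t).as_rotvec()
    print('t',round(s['clock'],2),'at',np.round(p,3),'yaw',round(np.degrees(np.arctan2(*Rm.as_matrix()[[1,0],0])),1),'| dp',np.round(dp,1).tolist(),'tw',np.round(tw,3).tolist(),'F',np.round(s['contact_force'],1),'op',round(s['opening']*88,1))
E
python3 - <<'E'
from h import *
for c in('scene','side'):
    d=snap(c);P=cloud(d); z=P[...,2]; X=P[...,0];Y=P[...,1]
    m=(z>.125)&(z<.16)&(X>.3)&(X<.75)&(Y>-.45)&(Y<-.1)
    print(np.nanpercentile(X[m],[1,99]),np.nanpercentile(Y[m],[5,99.5]))
    m=(z>.125)&(z<.14)&(X>.3)&(X<.75)&(Y>-.45)&(Y<-.1)
    im=cv2.connectedComponentsWithStats(m.astype(np.uint8)); k=1+np.argmax(im[2][1:,4]); p=P[im[1]==k]; print('floor',cv2.minAreaRect((p[:,:2]*1000).astype(np.float32)))
go(.562,.258,.2,86.6)
E
```

```text
[0.4101203  0.62308716] [-0.37955791 -0.15049996]
floor ((507.7652587890625, -267.7928466796875), (199.20504760742188, 225.8953399658203), 2.3948910236358643)
[0.40374342 0.61506228] [-0.38278894 -0.14585661]
floor ((519.5369873046875, -281.35101318359375), (193.94252014160156, 210.44090270996094), 1.839937448501587)
t 1.2 at [ 0.218 -0.586  0.261] yaw 20.4 | dp [616.6, -671.1, 60.7] tw [0.0, 0.0, -1.156] F [-0.3 -0.2  0.7] op 87.9
```

Emit:
step_arm([
  {"dp": [617,-671,0],"twist": [0,0,-1.156],"hand": -0.5},
  {"dp": [617,-671,0],"twist": [0,0,-1.156],"hand": -0.5},
  {"dp": [617,-671,0],"twist": [0,0,-1.156],"hand": -0.5},
  {"dp": [617,-671,0],"twist": [0,0,-1.156],"hand": -0.5},
  {"dp": [617,-671,0],"twist": [0,0,-1.156],"hand": -0.5},
])

```text
clock: 1.82
tool_pos: [0.3367, -0.2949, 0.2611]
eef_rot: [0.796, 0.605, 0.0, 0.001]
contact_force: [1.0, -0.2, -0.0]
opening: 0.455
finger_force: 0.0
```

```bash
python3 -c "
from h import *
go(.562,.258,.2,86.6)"
```

```text
t 1.82 at [ 0.337 -0.295  0.261] yaw 74.4 | dp [593.2, 68.6, 60.9] tw [0.001, 0.001, -0.212] F [ 1.  -0.2 -0. ] op 40.0
```

Emit:
step_arm([
  {"dp": [593,69,30],"twist": [0,0,-0.212],"hand": -0.5},
  {"dp": [593,69,40],"twist": [0,0,-0.212],"hand": -0.5},
  {"dp": [593,69,50],"twist": [0,0,-0.212],"hand": -0.5},
  {"dp": [593,69,61],"twist": [0,0,-0.212],"hand": -0.5},
  {"dp": [593,69,61],"twist": [0,0,-0.212],"hand": -0.5},
])

```text
clock: 2.45
tool_pos: [0.4561, -0.0074, 0.2331]
eef_rot: [0.73, 0.683, 0.0, 0.0]
contact_force: [0.5, -0.6, 0.8]
opening: 0.253
finger_force: 0.0
```

Emit:
step_arm([
  {"dp": [296,34,30],"twist": [0,0,0],"hand": -0.5},
  {"dp": [296,34,30],"twist": [0,0,0],"hand": -0.5},
  {"dp": [296,34,30],"twist": [0,0,0],"hand": -0.5},
  {"dp": [296,34,30],"twist": [0,0,0],"hand": -0.5},
  {"dp": [296,34,30],"twist": [0,0,0],"hand": -0.5},
])

```text
clock: 3.08
tool_pos: [0.5085, 0.2872, 0.203]
eef_rot: [0.729, 0.684, 0.001, -0.0]
contact_force: [0.0, -1.1, -0.5]
opening: 0.251
finger_force: 0.0
```

Run:
```python
from h import *
d=snap('wrist','w1');P=cloud(d);z=P[...,2]
print(find('wrist',d,'cabinet_drawer0_handle'))
m=(z>.055)&(z<.075)&(P[...,0]>.53)&(P[...,0]<.585)&(abs(P[...,1]-.26)<.09)
print(m.sum(),cv2.minAreaRect((P[m][:,:2]*1000).astype(np.float32)),np.percentile(z[m],95))
go(.562,.258,.07,86.6)
```

```text
[(0.57, [0.599, 0.312, 0.075])]
1597 ((566.058349609375, 266.8505859375), (112.28755187988281, 29.84636878967285), 84.63382720947266) 0.06768040102400015
t 3.17 at [0.508 0.292 0.203] yaw 86.7 | dp [-31.6, 56.1, 132.9] tw [0.0, -0.007, 0.002] F [-0.7 -1.5 -0.3] op 21.9
```

Run:
```python
from h import *
d=snap('wrist','w2');P=cloud(d);z=P[...,2]
m=(z>.061)&(z<.075)&(P[...,0]>.53)&(P[...,0]<.585)&(abs(P[...,1]-.26)<.09)
p=P[m]
for y in np.arange(.2,.34,.02):
    q=p[abs(p[:,1]-y)<.004]
    if len(q): print(round(y,2),len(q),np.percentile(q[:,0],[5,50,95]).round(4))
print(np.percentile(p[:,1],[1,99]))
```

```text
0.24 81 [0.5522 0.5563 0.561 ]
0.26 106 [0.5525 0.5563 0.5618]
0.28 113 [0.5537 0.5581 0.5637]
0.3 119 [0.5549 0.5591 0.5643]
0.32 120 [0.5561 0.5605 0.5652]
[0.23205381 0.32247563]
```

View pics/w1.png

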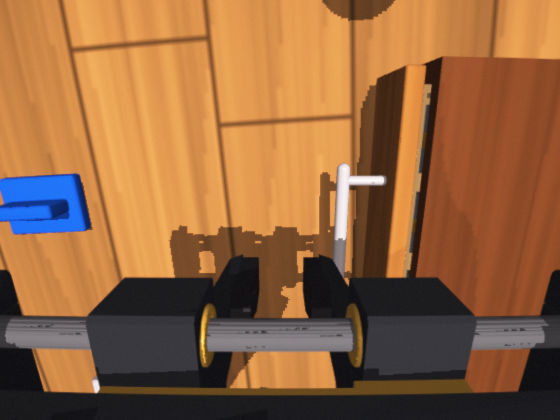

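Emit:
step_arm([
  {"dp": [-31,52,60],"twist": [0,0,0],"hand": -0.5},
  {"dp": [-31,52,80],"twist": [0,0,0],"hand": -0.5},
  {"dp": [-31,52,80],"twist": [0,0,0],"hand": -0.5},
])

```text
clock: 3.6
tool_pos: [0.5578, 0.2451, 0.1208]
eef_rot: [0.731, 0.682, -0.003, 0.0]
contact_force: [-0.3, -0.1, -0.3]
opening: 0.247
finger_force: 0.0
```

Run:
```python
from h import *
go(.558,.258,.07,86.6)
d=snap('wrist','w3');P=cloud(d);z=P[...,2]
m=(z>.061)&(z<.075)&(P[...,0]>.53)&(P[...,0]<.585)&(abs(P[...,1]-.26)<.09)
p=P[m]
for y in np.arange(.24,.34,.02):
    q=p[abs(p[:,1]-y)<.004]
    if len(q): print(round(y,2),len(q),np.percentile(q[:,0],[5,50,95]).round(4))
```

```text
t 3.6 at [0.558 0.245 0.121] yaw 86.0 | dp [13.1, -0.5, 50.7] tw [-0.004, 0.005, -0.011] F [-0.3 -0.1 -0.3] op 21.8
0.24 221 [0.5517 0.5566 0.5614]
0.26 250 [0.5528 0.5578 0.5628]
0.28 268 [0.5544 0.5592 0.5641]
0.3 297 [0.5554 0.5604 0.5653]
0.32 252 [0.5567 0.5614 0.5659]
```

Emit:
step_arm([
  {"dp": [11,-0.5,25],"twist": [0,0,0],"hand": -0.5},
  {"dp": [11,-0.5,51],"twist": [0,0,0],"hand": -0.5},
  {"dp": [11,-0.5,51],"twist": [0,0,0],"hand": -1},
  {"dp": [11,-0.5,51],"twist": [0,0,0],"hand": -1},
  {"dp": [11,-0.5,51],"twist": [0,0,0],"hand": -1},
], force=30)

```text
clock: 4.28
tool_pos: [0.5585, 0.2613, 0.0735]
eef_rot: [0.73, 0.684, 0.001, -0.0]
contact_force: [-1.2, -0.8, -0.9]
opening: 0.113
finger_force: 30.0
```

Run:
```python
from h import *
a=np.radians(-3.4)
p=r.get_state()['tool_pos']
go(p[0]-.18*np.cos(a),p[1]-.18*np.sin(a),p[2],86.6)
```

```text
t 4.28 at [0.558 0.261 0.073] yaw 86.3 | dp [-1.0, -180.0, -0.1] tw [0.001, -0.001, -0.006] F [-1.2 -0.8 -0.9] op 10.0
```

Emit:
step_arm([
  {"dp": [0,-25,0],"twist": [0,0,0],"hand": -1},
  {"dp": [0,-65,0],"twist": [0,0,0],"hand": -1},
  {"dp": [0,-105,0],"twist": [0,0,0],"hand": -1},
  {"dp": [0,-150,0],"twist": [0,0,0],"hand": -1},
  {"dp": [0,-184,0],"twist": [0,0,0],"hand": -1},
])

```text
clock: 4.9
tool_pos: [0.3736, 0.2725, 0.0734]
eef_rot: [0.73, 0.684, 0.0, 0.0]
contact_force: [2.0, -2.0, -8.5]
opening: 0.113
finger_force: 30.6
```

Emit:
step_arm([
  {"dp": [0,0,0],"twist": [0,0,0],"hand": -0.5},
  {"dp": [0,0,0],"twist": [0,0,0],"hand": -0.5},
  {"dp": [0,0,-60],"twist": [0,0,0],"hand": -0.5},
  {"dp": [0,0,-120],"twist": [0,0,0],"hand": 0},
  {"dp": [0,0,-180],"twist": [0,0,0],"hand": 0},
])

```text
clock: 5.52
tool_pos: [0.3756, 0.2725, 0.2545]
eef_rot: [0.73, 0.683, 0.0, -0.0]
contact_force: [1.4, 1.4, -0.3]
opening: 0.451
finger_force: 0.0
```

Run:
```python
from h import *
d=snap('scene','s1');P=cloud(d);cv2.imwrite('pics/s1c.png',cv2.resize(d['pixels'][170:330,220:440,::-1],(770,560),interpolation=cv2.INTER_CUBIC))
print(find('scene',d,'w1'),find('scene',d,'cabinet_drawer0_handle'))
go(.498,.001,.15,76)
```

```text
[(0.94, [0.487, 0.342, 0.036]), (0.94, [0.509, -0.003, 0.013]), (0.91, [0.273, 0.289, 0.014]), (0.83, [0.65, -0.023, 0.012]), (0.69, [0.557, 0.298, 0.038]), (0.64, [0.48, 0.261, 0.033]), (0.59, [0.478, 0.183, 0.036]), (0.58, [0.772, -0.31, 0.016]), (0.52, [0.554, 0.218, 0.03])] [(0.94, [0.436, 0.266, 0.061])]
t 5.67 at [0.377 0.274 0.255] yaw 86.1 | dp [-264.7, 138.5, 104.6] tw [0.005, -0.006, 0.177] F [ 0.6  1.  -0.8] op 43.8
```

View pics/s1c.png

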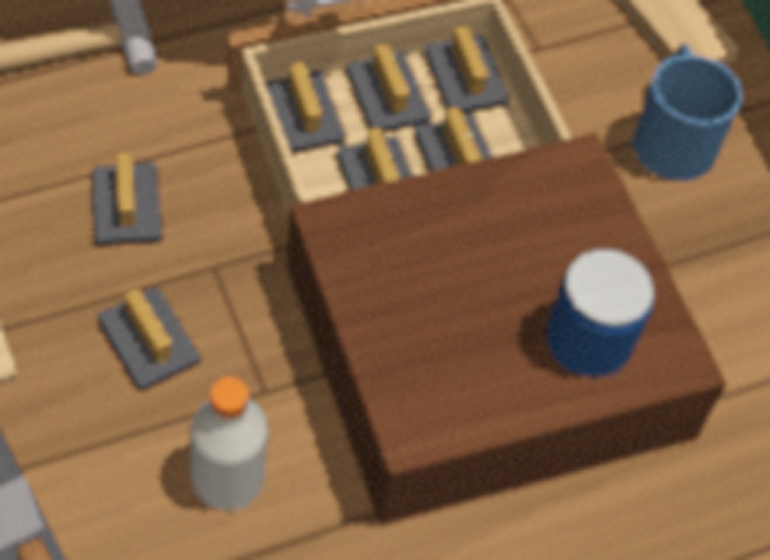

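Run:
```python
from h import *
print(r.get_state()['q'].round(2))
go(.498,.001,.15,-14.5)
```

```text
[-0.46  0.51 -0.4   2.03  0.32  0.65 -1.14]
t 5.67 at [0.377 0.274 0.255] yaw 86.1 | dp [-264.7, 138.5, 104.6] tw [-0.001, -0.009, 1.756] F [ 0.6  1.  -0.8] op 43.8
```

Emit:
step_arm([
  {"dp": [-265,139,60],"twist": [0,0,-1.39],"hand": -0.1},
  {"dp": [-265,139,60],"twist": [0,0,-1.39],"hand": -0.1},
  {"dp": [-265,139,90],"twist": [0,0,-1.39],"hand": -0.1},
  {"dp": [-265,139,90],"twist": [0,0,-1.39],"hand": -0.1},
  {"dp": [-265,139,90],"twist": [0,0,-1.39],"hand": -0.1},
])

```text
clock: 6.3
tool_pos: [0.4961, -0.0022, 0.1607]
eef_rot: [0.34, 0.941, 0.0, -0.001]
contact_force: [0.6, 0.0, 1.0]
opening: 0.446
finger_force: 0.0
```

```bash
cat >> h.py <<'E'
def ribs(cam,box=None,zmin=.03,name=None,amin=40):
    """brass ribs: centre xy of top, long-axis angle"""
    d=snap(cam,name);P=cloud(d); m=brass(d,P,box)
    n,l,st,_=cv2.connectedComponentsWithStats(m.astype(np.uint8))
    out=[]
    for k in range(1,n):
        if st[k,4]<amin: continue
        p=P[l==k]; p=p[np.isfinite(p[:,0])]; top=np.percentile(p[:,2],95); p=p[p[:,2]>top-.008]
        (c,wh,a)=cv2.minAreaRect((p[:,:2]*1000).astype(np.float32))
        if wh[0]<wh[1]: a+=90
        print(cam,'rib',np.round(c,1),np.round(wh,1),'ang',round((a+90)%180-90,1),'top',round(top,4),st[k,4])
    return d,P
E
python3 - <<'E'
from h import *
ribs('wrist',(.4,.75,-.1,.12,.02,.06))
go(.498,.001,.12,165.5)
E
```

```text
wrist rib [496.2   0.9] [13.9 61.5] ang -14.4 top 0.0446 1503
t 6.35 at [ 0.497 -0.014  0.157] yaw 139.9 | dp [8.7, 12.1, 37.2] tw [-0.01, -0.001, -0.447] F [ 2.4 -5.6 -1.6] op 39.6
```

Emit:
step_arm([
  {"dp": [10,11,20],"twist": [0,0,-0.447],"hand": -0.1},
  {"dp": [10,11,50],"twist": [0,0,-0.447],"hand": -0.1},
  {"dp": [10,11,60],"twist": [0,0,-0.447],"hand": -0.1},
  {"dp": [10,11,60],"twist": [0,0,-0.447],"hand": -0.1},
])

```text
clock: 6.85
tool_pos: [0.4942, 0.0146, 0.1009]
eef_rot: [0.126, 0.992, -0.0, -0.002]
contact_force: [-0.2, -0.0, -0.3]
opening: 0.451
finger_force: 0.0
```

Run:
```python
from h import *
go(.4965,.001,.040,165.6)
```

```text
t 6.85 at [0.494 0.015 0.101] yaw 165.5 | dp [-5.9, -12.5, 60.9] tw [-0.001, -0.004, -0.002] F [-0.2 -0.  -0.3] op 39.7
```

Emit:
step_arm([
  {"dp": [-6,-12.5,15],"twist": [0,0,0],"hand": -0.1},
  {"dp": [-6,-12.5,60],"twist": [0,0,0],"hand": -0.1},
  {"dp": [-6,-12.5,61],"twist": [0,0,0],"hand": -1},
  {"dp": [-6,-12.5,61],"twist": [0,0,0],"hand": -1},
  {"dp": [-6,-12.5,61],"twist": [0,0,0],"hand": -1},
], force=40)

```text
clock: 7.48
tool_pos: [0.4987, 0.0011, 0.0426]
eef_rot: [0.126, 0.992, 0.0, 0.001]
contact_force: [0.2, -0.4, -1.1]
opening: 0.155
finger_force: 40.0
```

Run:
```python
from h import *
a=np.radians(2.2);u=np.array([np.cos(a),np.sin(a)]);v=np.array([-u[1],u[0]]);c=np.array([.512,-.267])
for i in(-1,1):
    for j in(-1,0,1): print(i,j,(c+u*i*.046+v*j*.072).round(4))
go(.4965,.001,.26,182.2)
```

```text
-1 -1 [ 0.4688 -0.3407]
-1 0 [ 0.466  -0.2688]
-1 1 [ 0.4633 -0.1968]
1 -1 [ 0.5607 -0.3372]
1 0 [ 0.558  -0.2652]
1 1 [ 0.5552 -0.1933]
t 7.47 at [0.499 0.001 0.043] yaw 165.6 | dp [1.7, -0.5, -217.4] tw [0.0, 0.002, -0.291] F [ 0.2 -0.4 -1.1] op 13.7
```

Emit:
step_arm([
  {"dp": [0,0,-50],"twist": [0,0,0],"hand": -1},
  {"dp": [0,0,-110],"twist": [0,0,0],"hand": -1},
  {"dp": [0,0,-170],"twist": [0,0,-0.29],"hand": -1},
  {"dp": [0,0,-210],"twist": [0,0,-0.29],"hand": -1},
  {"dp": [0,0,-210],"twist": [0,0,-0.29],"hand": -1},
])

```text
clock: 8.1
tool_pos: [0.499, 0.0013, 0.2539]
eef_rot: [-0.018, 1.0, 0.0, 0.003]
contact_force: [0.1, 0.2, -7.6]
opening: 0.152
finger_force: 40.0
```

Run:
```python
from h import *
print(r.get_state()['q'].round(2))
go(.5607,-.3372,.252,182.2)
```

```text
[ 0.46  0.67 -0.91  1.93  0.69  0.88  0.79]
t 8.1 at [0.499 0.001 0.254] yaw -177.9 | dp [-49.3, -340.6, 2.1] tw [0.0, 0.006, -0.002] F [ 0.1  0.2 -7.6] op 13.4
```

Emit:
step_arm([
  {"dp": [-10,-60,0],"twist": [0,0,0],"hand": -1},
  {"dp": [-20,-120,0],"twist": [0,0,0],"hand": -1},
  {"dp": [-30,-180,0],"twist": [0,0,0],"hand": -1},
  {"dp": [-40,-240,0],"twist": [0,0,0],"hand": -1},
  {"dp": [-49,-300,0],"twist": [0,0,0],"hand": -1},
])

```text
clock: 8.72
tool_pos: [0.5569, -0.2987, 0.2483]
eef_rot: [-0.018, 1.0, 0.0, -0.002]
contact_force: [1.0, 1.0, -6.0]
opening: 0.158
finger_force: 40.0
```

Emit:
step_arm([
  {"dp": [0,-41,0],"twist": [0,0,0],"hand": -1},
  {"dp": [0,-41,0],"twist": [0,0,0],"hand": -1},
  {"dp": [0,-41,0],"twist": [0,0,0],"hand": -1},
])

```text
clock: 9.1
tool_pos: [0.5586, -0.3364, 0.2487]
eef_rot: [-0.019, 1.0, 0.001, -0.002]
contact_force: [0.5, 1.7, -7.1]
opening: 0.134
finger_force: 39.9
```

Run:
```python
from h import *
print(r.get_state()['q'].round(2))
go(.5607,-.3372,.183,182.2)
d=snap('scene','s2');cv2.imwrite('pics/s2c.png',cv2.resize(d['pixels'][170:310,80:270,::-1],(760,560),interpolation=cv2.INTER_CUBIC))
```

```text
[ 0.91  0.88 -0.91  1.46  0.72  1.16  1.49]
t 9.1 at [ 0.559 -0.336  0.249] yaw -177.8 | dp [-2.4, -1.0, 65.7] tw [0.003, -0.004, -0.0] F [ 0.5  1.7 -7.1] op 11.8
```

View pics/s2c.png

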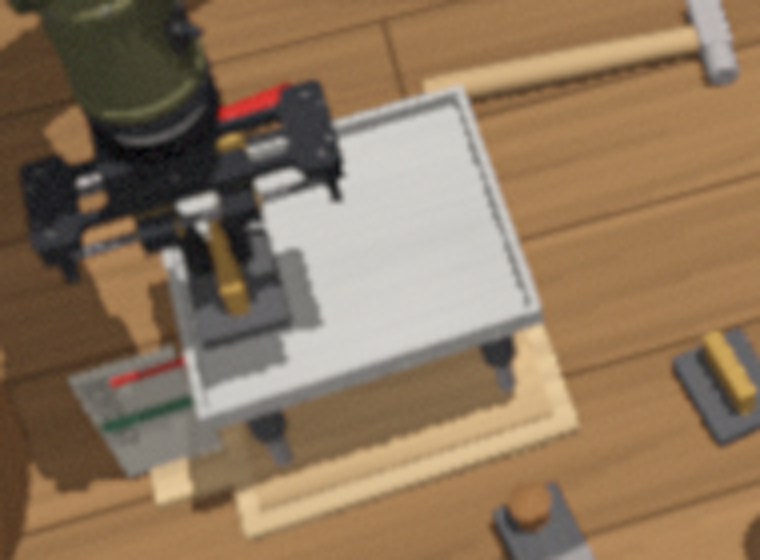

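Emit:
step_arm([
  {"dp": [-2,-1,40],"twist": [0,0,0],"hand": -1},
  {"dp": [-2,-1,62],"twist": [0,0,0],"hand": -1},
  {"dp": [-2,-1,76],"twist": [0,0,0],"hand": -1},
  {"dp": [-2,-1,81],"twist": [0,0,0],"hand": -1},
  {"dp": [-2,-1,81],"twist": [0,0,0],"hand": -1},
])

```text
clock: 9.78
tool_pos: [0.5625, -0.3376, 0.1721]
eef_rot: [-0.019, 1.0, 0.0, 0.0]
contact_force: [-1.8, 1.6, 6.3]
opening: 0.138
finger_force: 40.0
```

Emit:
step_arm([
  {"dp": [0,0,0],"twist": [0,0,0],"hand": -0.2},
  {"dp": [0,0,0],"twist": [0,0,0],"hand": -0.2},
  {"dp": [0,0,-40],"twist": [0,0,0],"hand": -0.2},
  {"dp": [0,0,-90],"twist": [0,0,0],"hand": -0.2},
  {"dp": [0,0,-90],"twist": [0,0,0],"hand": -0.2},
])

```text
clock: 10.4
tool_pos: [0.5648, -0.3383, 0.2652]
eef_rot: [-0.019, 1.0, -0.001, 0.004]
contact_force: [-0.6, -0.2, 0.4]
opening: 0.404
finger_force: 0.0
```

Run:
```python
from h import *
ribs('wrist',(.38,.66,-.42,-.13,.1,.25))
d,P=ribs('scene',(.4,.75,-.1,.1,.025,.06));z=P[...,2];
m=(abs(P[...,0]-.52)<.06)&(abs(P[...,1]+.22)<.03);print('pan z',np.nanmedian(z[m]))
go(.636,-.022,.25,190)
```

```text
wrist rib [ 559.  -338.2] [60.6 13.7] ang 2.2 top 0.1658 1371
scene rib [638.9 -22.8] [62.2 13.4] ang 9.1 top 0.0476 107
pan z 0.1197529388610461
t 10.5 at [ 0.562 -0.339  0.261] yaw -177.8 | dp [-85.9, 313.6, 10.6] tw [-0.001, 0.0, -0.136] F [-0.2  0.  -0.6] op 35.2
```

Emit:
step_arm([
  {"dp": [-17,62,0],"twist": [0,0,0],"hand": -0.1},
  {"dp": [-34,124,0],"twist": [0,0,-0.13],"hand": -0.1},
  {"dp": [-51,186,10],"twist": [0,0,-0.13],"hand": -0.1},
  {"dp": [-68,248,60],"twist": [0,0,-0.13],"hand": -0.1},
  {"dp": [-86,308,100],"twist": [0,0,-0.13],"hand": -0.1},
])

```text
clock: 11.12
tool_pos: [0.6282, -0.0558, 0.1779]
eef_rot: [-0.084, 0.996, -0.0, -0.001]
contact_force: [-0.2, -0.6, 0.6]
opening: 0.453
finger_force: 0.0
```

Emit:
step_arm([
  {"dp": [0,5,10],"twist": [0,0,0],"hand": -0.1},
  {"dp": [0,5,10],"twist": [0,0,0],"hand": -0.1},
  {"dp": [0,5,10],"twist": [0,0,0],"hand": -0.1},
])

```text
clock: 11.5
tool_pos: [0.6281, -0.054, 0.1704]
eef_rot: [-0.083, 0.997, -0.001, 0.0]
contact_force: [-0.3, 0.1, 0.3]
opening: 0.451
finger_force: 0.0
```

Run:
```python
from h import *
ribs('wrist',(.5,.75,-.12,.12,.02,.06))
go(.635,-.0215,.041,190)
```

```text
wrist rib [636.2 -23.3] [62.2 14.1] ang 9.6 top 0.0446 1310
t 11.55 at [ 0.628 -0.054  0.171] yaw -170.5 | dp [-11.9, 31.1, 129.7] tw [-0.001, 0.001, -0.009] F [-0.3 -1.3  0.2] op 39.5
```

Emit:
step_arm([
  {"dp": [-13,29,30],"twist": [0,0,0],"hand": -0.1},
  {"dp": [-13,29,85],"twist": [0,0,0],"hand": -0.1},
  {"dp": [-13,29,129],"twist": [0,0,0],"hand": -0.1},
  {"dp": [-13,29,129],"twist": [0,0,0],"hand": -0.1},
  {"dp": [-13,29,129],"twist": [0,0,0],"hand": -1},
])

```text
clock: 12.18
tool_pos: [0.6365, -0.0222, 0.042]
eef_rot: [-0.083, 0.997, -0.0, 0.0]
contact_force: [-0.0, 0.4, 0.4]
opening: 0.358
finger_force: 0.0
```

Emit:
step_arm([
  {"dp": [0,0,0],"twist": [0,0,0],"hand": -1},
  {"dp": [0,0,0],"twist": [0,0,0],"hand": -1},
  {"dp": [0,0,-50],"twist": [0,0,0],"hand": -1},
  {"dp": [0,0,-110],"twist": [0,0,0],"hand": -1},
  {"dp": [0,0,-170],"twist": [0,0,0.137],"hand": -1},
])

```text
clock: 12.8
tool_pos: [0.6348, -0.0217, 0.2119]
eef_rot: [-0.014, 1.0, -0.0, -0.001]
contact_force: [0.9, -0.4, -4.6]
opening: 0.153
finger_force: 40.0
```

Run:
```python
from h import *
go(.558,-.2652,.22,182.2)
```

```text
t 12.8 at [ 0.635 -0.022  0.212] yaw -178.4 | dp [83.6, -241.3, -7.9] tw [-0.0, -0.003, -0.01] F [ 0.9 -0.4 -4.6] op 13.4
```

Emit:
step_arm([
  {"dp": [20,-60,-20],"twist": [0,0,0],"hand": -1},
  {"dp": [40,-120,-15],"twist": [0,0,-0.01],"hand": -1},
  {"dp": [60,-180,-10],"twist": [0,0,-0.01],"hand": -1},
  {"dp": [84,-241,-8],"twist": [0,0,-0.01],"hand": -1},
  {"dp": [84,-241,-8],"twist": [0,0,-0.01],"hand": -1},
])

```text
clock: 13.42
tool_pos: [0.555, -0.2724, 0.217]
eef_rot: [-0.015, 1.0, -0.002, -0.003]
contact_force: [0.7, 0.9, -5.3]
opening: 0.154
finger_force: 40.0
```

Emit:
step_arm([
  {"dp": [0,0,0],"twist": [0,0,0],"hand": -1},
  {"dp": [0,0,0],"twist": [0,0,0],"hand": -1},
])

```text
clock: 13.68
tool_pos: [0.5602, -0.2621, 0.2195]
eef_rot: [-0.022, 1.0, 0.001, 0.0]
contact_force: [-0.0, 0.4, -5.1]
opening: 0.156
finger_force: 40.0
```

Run:
```python
from h import *
go(.558,-.2652,.156,182.2)
```

```text
t 13.68 at [ 0.56  -0.262  0.219] yaw -177.4 | dp [2.3, -3.1, 63.5] tw [0.002, 0.001, 0.006] F [-0.   0.4 -5.1] op 13.7
```

Emit:
step_arm([
  {"dp": [2,-3,30],"twist": [0,0,0],"hand": -1},
  {"dp": [2,-3,50],"twist": [0,0,0],"hand": -1},
  {"dp": [2,-3,60],"twist": [0,0,0],"hand": -1},
  {"dp": [2,-3,63],"twist": [0,0,0],"hand": -1},
  {"dp": [2,-3,63],"twist": [0,0,0],"hand": -0.3},
])

```text
clock: 14.3
tool_pos: [0.5591, -0.2674, 0.1575]
eef_rot: [-0.021, 1.0, -0.0, 0.002]
contact_force: [-0.7, 0.1, 1.1]
opening: 0.245
finger_force: 0.0
```

Emit:
step_arm([
  {"dp": [0,0,0],"twist": [0,0,0],"hand": -0.3},
  {"dp": [0,0,-10],"twist": [0,0,0],"hand": -0.3},
  {"dp": [0,0,-60],"twist": [0,0,0],"hand": -0.2},
  {"dp": [0,0,-110],"twist": [0,0,0],"hand": -0.2},
  {"dp": [0,0,-110],"twist": [0,0,0],"hand": -0.2},
])

```text
clock: 14.92
tool_pos: [0.5605, -0.2673, 0.2718]
eef_rot: [-0.02, 1.0, -0.001, 0.005]
contact_force: [-0.0, -0.2, -0.4]
opening: 0.397
finger_force: 0.0
```

Run:
```python
from h import *
ribs('wrist',(.38,.66,-.42,-.13,.1,.25))
for c in('scene','side'): ribs(c,(.37,.65,.1,.42,.03,.085),amin=15)
go(.49,.27,.25,176.6)
```

```text
wrist rib [ 558.9 -337.4] [60.4 13.7] ang 0.6 top 0.1549 1342
wrist rib [ 556.9 -266.3] [60.  13.7] ang 0.9 top 0.1549 1232
scene rib [481.  344.1] [13.2 64.7] ang -7.6 top 0.0682 94
scene rib [473.  265.6] [13.5 64.1] ang -5.1 top 0.0671 92
scene rib [469.1 183.7] [13.7 62.8] ang -4.3 top 0.0681 94
scene rib [564.5 298.2] [13.2 59.8] ang -4.9 top 0.0681 77
scene rib [561.2 220.6] [11.3 59. ] ang -4.5 top 0.0691 78
side rib [557.5 223.5] [14.  59.4] ang -10.0 top 0.068 160
side rib [464.  184.8] [14.1 59.3] ang -3.6 top 0.068 153
side rib [559.7 299.1] [14.9 62.7] ang -4.5 top 0.0681 170
side rib [468.9 267.2] [15.2 57.8] ang -3.3 top 0.0678 153
side rib [474.5 346.8] [13.1 58.7] ang -7.1 top 0.0676 156
t 15.07 at [ 0.557 -0.268  0.266] yaw -177.6 | dp [45.0, 540.3, 15.8] tw [-0.001, -0.001, 0.1] F [ 0.9  0.3 -0.7] op 35.5
```

Emit:
step_arm([
  {"dp": [12,60,0],"twist": [0,0,0],"hand": -0.3},
  {"dp": [24,120,0],"twist": [0,0,0.1],"hand": -0.3},
  {"dp": [36,180,0],"twist": [0,0,0.1],"hand": -0.3},
  {"dp": [48,240,10],"twist": [0,0,0.1],"hand": -0.3},
  {"dp": [60,300,20],"twist": [0,0,0.1],"hand": -0.3},
])

```text
clock: 15.7
tool_pos: [0.4841, 0.0309, 0.2451]
eef_rot: [0.03, 1.0, -0.0, -0.001]
contact_force: [0.7, 0.7, -0.4]
opening: 0.351
finger_force: 0.0
```

Emit:
step_arm([
  {"dp": [8,60,10],"twist": [0,0,0],"hand": -0.3},
  {"dp": [12,120,20],"twist": [0,0,0],"hand": -0.3},
  {"dp": [16,180,30],"twist": [0,0,0],"hand": -0.3},
  {"dp": [20,215,50],"twist": [0,0,0],"hand": -0.3},
  {"dp": [20,215,50],"twist": [0,0,0],"hand": -0.3},
])

```text
clock: 16.32
tool_pos: [0.4759, 0.248, 0.1943]
eef_rot: [0.027, 1.0, -0.0, -0.002]
contact_force: [-0.6, -0.1, -0.1]
opening: 0.351
finger_force: 0.0
```

Run:
```python
from h import *
ribs('wrist',(.37,.65,.1,.42,.03,.085))
print(r.get_state()['q'].round(2))
go(.471,.2664,.063,176.2)
```

```text
wrist rib [444.8 170.2] [ 79.2 147.3] ang -48.8 top 0.0784 3932
wrist rib [426.3 276.6] [30.   4.7] ang 87.3 top 0.0788 271
wrist rib [486.  381.8] [ 2.4 99.4] ang -3.7 top 0.076 3078
wrist rib [466.4 183.4] [13.8 61.3] ang -4.8 top 0.0665 1391
wrist rib [471.2 266.5] [14.  61.1] ang -3.6 top 0.0666 1258
wrist rib [476.3 344.7] [14.6 62.4] ang -6.3 top 0.0665 1334
wrist rib [550.2 221.8] [13.6 42.7] ang -4.5 top 0.0664 827
wrist rib [619.4 240. ] [118.4   8.7] ang 86.5 top 0.0663 1591
[-0.11  0.77 -0.78  1.88  0.74  0.81  0.23]
t 16.38 at [0.477 0.246 0.195] yaw 176.8 | dp [6.5, 20.7, 131.7] tw [-0.002, -0.003, 0.01] F [ 0.5 -0.4 -0.4] op 30.6
```

Emit:
step_arm([
  {"dp": [6,20,10],"twist": [0,0,0],"hand": -0.3},
  {"dp": [6,20,60],"twist": [0,0,0],"hand": -0.3},
  {"dp": [6,20,110],"twist": [0,0,0],"hand": -0.3},
  {"dp": [6,20,131],"twist": [0,0,0.01],"hand": -0.3},
  {"dp": [6,20,131],"twist": [0,0,0.01],"hand": -1},
])

```text
clock: 17.0
tool_pos: [0.4729, 0.263, 0.0639]
eef_rot: [0.035, 0.999, -0.002, -0.001]
contact_force: [-0.4, -0.1, -0.8]
opening: 0.26
finger_force: 0.0
```

Emit:
step_arm([
  {"dp": [0,0,0],"twist": [0,0,0],"hand": -1},
  {"dp": [0,0,0],"twist": [0,0,0],"hand": -1},
  {"dp": [0,0,-50],"twist": [0,0,0],"hand": -1},
  {"dp": [0,0,-110],"twist": [0,0,0],"hand": -1},
  {"dp": [0,0,-160],"twist": [0,0,0],"hand": -1},
])

```text
clock: 17.62
tool_pos: [0.4729, 0.2646, 0.2274]
eef_rot: [0.034, 0.999, -0.001, 0.0]
contact_force: [1.1, -0.5, -7.1]
opening: 0.153
finger_force: 40.0
```

Run:
```python
from h import *
go(.5552,-.1933,.22,182.2)
```

```text
t 17.62 at [0.473 0.265 0.227] yaw 176.0 | dp [-113.6, -451.1, 8.0] tw [-0.001, 0.0, -0.107] F [ 1.1 -0.5 -7.1] op 13.4
```

Emit:
step_arm([
  {"dp": [-15,-60,0],"twist": [0,0,0],"hand": -1},
  {"dp": [-30,-120,0],"twist": [0,0,-0.107],"hand": -1},
  {"dp": [-45,-180,0],"twist": [0,0,-0.107],"hand": -1},
  {"dp": [-60,-240,0],"twist": [0,0,-0.107],"hand": -1},
  {"dp": [-75,-300,0],"twist": [0,0,-0.107],"hand": -1},
])

```text
clock: 18.25
tool_pos: [0.5265, -0.0418, 0.2254]
eef_rot: [-0.019, 1.0, -0.001, -0.001]
contact_force: [1.0, 0.5, -6.8]
opening: 0.153
finger_force: 40.0
```

Run:
```python
from h import *
go(.5552,-.1933,.22,182.2)
```

```text
t 18.25 at [ 0.526 -0.042  0.225] yaw -177.8 | dp [-23.0, -152.5, 5.6] tw [-0.002, -0.001, -0.001] F [ 1.   0.5 -6.8] op 13.5
```

Emit:
step_arm([
  {"dp": [-8,-55,0],"twist": [0,0,0],"hand": -1},
  {"dp": [-16,-110,0],"twist": [0,0,0],"hand": -1},
  {"dp": [-23,-149,0],"twist": [0,0,0],"hand": -1},
  {"dp": [-23,-149,5],"twist": [0,0,0],"hand": -1},
  {"dp": [-23,-149,5],"twist": [0,0,0],"hand": -1},
])

```text
clock: 18.88
tool_pos: [0.5546, -0.1865, 0.2198]
eef_rot: [-0.019, 1.0, 0.0, -0.001]
contact_force: [-0.3, 0.6, -6.8]
opening: 0.154
finger_force: 40.0
```

Run:
```python
from h import *
go(.5552,-.1933,.145,182.2)
```

```text
t 18.88 at [ 0.555 -0.186  0.22 ] yaw -177.8 | dp [-0.5, -6.9, 74.8] tw [0.001, -0.003, 0.0] F [-0.3  0.6 -6.8] op 13.6
```

Emit:
step_arm([
  {"dp": [0,-7,35],"twist": [0,0,0],"hand": -1},
  {"dp": [0,-7,58],"twist": [0,0,0],"hand": -1},
  {"dp": [0,-7,70],"twist": [0,0,0],"hand": -1},
  {"dp": [0,-7,74],"twist": [0,0,0],"hand": -1},
  {"dp": [0,-7,74],"twist": [0,0,0],"hand": -0.3},
])

```text
clock: 19.5
tool_pos: [0.558, -0.1929, 0.1478]
eef_rot: [-0.02, 1.0, 0.0, 0.002]
contact_force: [0.3, 0.5, -0.1]
opening: 0.247
finger_force: 0.0
```

Emit:
step_arm([
  {"dp": [0,0,0],"twist": [0,0,0],"hand": -0.3},
  {"dp": [0,0,-10],"twist": [0,0,0],"hand": -0.3},
  {"dp": [0,0,-60],"twist": [0,0,0],"hand": -0.3},
  {"dp": [0,0,-110],"twist": [0,0,0],"hand": -0.3},
  {"dp": [0,0,-110],"twist": [0,0,0],"hand": -0.3},
])

```text
clock: 20.12
tool_pos: [0.5593, -0.1931, 0.2616]
eef_rot: [-0.019, 1.0, -0.001, 0.005]
contact_force: [-0.9, -0.5, -0.7]
opening: 0.351
finger_force: 0.0
```

Run:
```python
from h import *
ribs('wrist',(.38,.66,-.42,-.13,.1,.25))
ribs('scene',(.37,.65,.1,.42,.03,.085),amin=15)
go(.4664,.1834,.2,176.2)
```

```text
wrist rib [ 553.1 -192.9] [60.8 13.2] ang 2.5 top 0.1413 1236
wrist rib [ 559.1 -337.7] [60.6 14.3] ang 2.9 top 0.1413 1414
wrist rib [ 556.8 -266.7] [60.7 13.6] ang 2.9 top 0.1414 1338
scene rib [479.9 343.5] [14.5 63.1] ang -9.9 top 0.069 93
scene rib [470.  183.3] [13.3 64.6] ang -3.4 top 0.068 93
scene rib [564.3 296.6] [12.4 57.7] ang -6.1 top 0.0676 76
scene rib [561.3 220.6] [12.2 55.9] ang -1.5 top 0.0694 75
t 20.23 at [ 0.557 -0.194  0.257] yaw -177.8 | dp [75.8, 380.5, 56.7] tw [-0.001, 0.002, 0.104] F [-0.1 -0.1 -0.8] op 30.9
```

Emit:
step_arm([
  {"dp": [12,60,0],"twist": [0,0,0],"hand": -0.45},
  {"dp": [24,120,0],"twist": [0,0,0.1],"hand": -0.45},
  {"dp": [36,180,0],"twist": [0,0,0.1],"hand": -0.45},
  {"dp": [48,240,10],"twist": [0,0,0.1],"hand": -0.45},
  {"dp": [60,300,20],"twist": [0,0,0.1],"hand": -0.45},
])

```text
clock: 20.85
tool_pos: [0.4838, 0.1049, 0.2351]
eef_rot: [0.031, 1.0, -0.0, -0.001]
contact_force: [0.5, 0.7, -0.3]
opening: 0.28
finger_force: 0.0
```

Emit:
step_arm([
  {"dp": [10,60,30],"twist": [0,0,0],"hand": -0.45},
  {"dp": [8,77,40],"twist": [0,0,0],"hand": -0.45},
  {"dp": [8,77,40],"twist": [0,0,0],"hand": -0.45},
  {"dp": [8,77,40],"twist": [0,0,0],"hand": -0.45},
])

```text
clock: 21.35
tool_pos: [0.4816, 0.1794, 0.1959]
eef_rot: [0.032, 0.999, -0.001, -0.001]
contact_force: [-0.3, -0.5, 0.1]
opening: 0.277
finger_force: 0.0
```

Run:
```python
from h import *
ribs('wrist',(.40,.65,.1,.42,.03,.072),amin=200)
go(.4664,.1834,.064,175.6)
```

```text
wrist rib [467.9 144.5] [ 0.6 91.6] ang -3.4 top 0.0707 515
wrist rib [515.9 379.9] [  3.5 158.5] ang -3.8 top 0.0667 1617
wrist rib [467.  183.1] [13.5 62.2] ang -4.7 top 0.0666 1218
wrist rib [476.5 344.5] [14.8 62.2] ang -6.2 top 0.0666 1264
wrist rib [539.2 299.1] [13.8 16.7] ang -3.2 top 0.0664 339
wrist rib [617.7 175.7] [10.9 83.4] ang -86.6 top 0.066 474
t 21.4 at [0.482 0.179 0.196] yaw 176.3 | dp [15.7, 3.5, 132.2] tw [-0.002, -0.0, 0.013] F [ 0.2  0.3 -0.5] op 24.4
```

Emit:
step_arm([
  {"dp": [15,4,10],"twist": [0,0,0.012],"hand": -0.45},
  {"dp": [15,4,60],"twist": [0,0,0.012],"hand": -0.45},
  {"dp": [15,4,110],"twist": [0,0,0.012],"hand": -0.45},
  {"dp": [15,4,132],"twist": [0,0,0.012],"hand": -0.45},
  {"dp": [15,4,132],"twist": [0,0,0.012],"hand": -1},
])

```text
clock: 22.02
tool_pos: [0.4668, 0.1842, 0.0635]
eef_rot: [0.038, 0.999, -0.001, -0.001]
contact_force: [0.0, -0.1, -0.1]
opening: 0.183
finger_force: 0.0
```

Emit:
step_arm([
  {"dp": [0,0,0],"twist": [0,0,0],"hand": -1},
  {"dp": [0,0,0],"twist": [0,0,0],"hand": -1},
  {"dp": [0,0,-50],"twist": [0,0,0],"hand": -1},
  {"dp": [0,0,-110],"twist": [0,0,0],"hand": -1},
  {"dp": [0,0,-160],"twist": [0,0,0],"hand": -1},
])

```text
clock: 22.65
tool_pos: [0.4667, 0.1857, 0.2268]
eef_rot: [0.037, 0.999, 0.0, 0.0]
contact_force: [1.2, -0.7, -6.8]
opening: 0.152
finger_force: 40.0
```

Run:
```python
from h import *
go(.466,-.2688,.22,182.2)
```

```text
t 22.65 at [0.467 0.186 0.227] yaw 175.8 | dp [-32.7, -453.3, 6.7] tw [0.0, 0.001, -0.112] F [ 1.2 -0.7 -6.8] op 13.4
```

Emit:
step_arm([
  {"dp": [-5,-60,0],"twist": [0,0,0],"hand": -1},
  {"dp": [-10,-120,0],"twist": [0,0,-0.11],"hand": -1},
  {"dp": [-15,-180,0],"twist": [0,0,-0.11],"hand": -1},
  {"dp": [-20,-240,0],"twist": [0,0,-0.11],"hand": -1},
  {"dp": [-24,-300,0],"twist": [0,0,-0.11],"hand": -1},
])

```text
clock: 23.28
tool_pos: [0.4681, -0.1172, 0.2248]
eef_rot: [-0.018, 1.0, -0.0, 0.0]
contact_force: [1.1, -0.1, -6.5]
opening: 0.154
finger_force: 40.0
```

Emit:
step_arm([
  {"dp": [0,-60,0],"twist": [0,0,0],"hand": -1},
  {"dp": [0,-115,0],"twist": [0,0,0],"hand": -1},
  {"dp": [0,-147,0],"twist": [0,0,0],"hand": -1},
  {"dp": [0,-147,0],"twist": [0,0,0],"hand": -1},
  {"dp": [0,-147,0],"twist": [0,0,0],"hand": -1},
])

```text
clock: 23.9
tool_pos: [0.4736, -0.2609, 0.2246]
eef_rot: [-0.019, 1.0, 0.0, -0.0]
contact_force: [1.2, 1.3, -6.1]
opening: 0.153
finger_force: 40.0
```

Run:
```python
from h import *
go(.466,-.2688,.133,182.2)
```

```text
t 23.9 at [ 0.474 -0.261  0.225] yaw -177.9 | dp [7.9, -7.7, 91.6] tw [0.001, -0.0, -0.001] F [ 1.2  1.3 -6.1] op 13.5
```

Emit:
step_arm([
  {"dp": [8,-8,40],"twist": [0,0,0],"hand": -1},
  {"dp": [8,-8,72],"twist": [0,0,0],"hand": -1},
  {"dp": [8,-8,86],"twist": [0,0,0],"hand": -1},
  {"dp": [8,-8,91],"twist": [0,0,0],"hand": -1},
  {"dp": [8,-8,91],"twist": [0,0,0],"hand": -0.3},
])

```text
clock: 24.52
tool_pos: [0.4682, -0.2696, 0.1348]
eef_rot: [-0.019, 1.0, -0.0, 0.002]
contact_force: [0.5, -0.1, -0.3]
opening: 0.244
finger_force: 0.0
```

Emit:
step_arm([
  {"dp": [0,0,0],"twist": [0,0,0],"hand": -0.3},
  {"dp": [0,0,-10],"twist": [0,0,0],"hand": -0.3},
  {"dp": [0,0,-60],"twist": [0,0,0],"hand": -0.3},
  {"dp": [0,0,-120],"twist": [0,0,0],"hand": -0.3},
  {"dp": [0,0,-120],"twist": [0,0,0],"hand": -0.3},
])

```text
clock: 25.15
tool_pos: [0.4696, -0.27, 0.2588]
eef_rot: [-0.018, 1.0, -0.002, 0.005]
contact_force: [-0.8, -0.2, 0.2]
opening: 0.347
finger_force: 0.0
```

Run:
```python
from h import *
ribs('wrist',(.38,.66,-.42,-.13,.08,.25))
d,_=ribs('scene',(.37,.65,.1,.42,.03,.085),amin=15)
cv2.imwrite('pics/s3c.png',cv2.resize(d['pixels'][170:310,80:270,::-1],(760,560),interpolation=cv2.INTER_CUBIC))
go(.4765,.3445,.2,173.8)
```

```text
wrist rib [ 466.3 -268.9] [60.9 13.6] ang 1.7 top 0.1286 1167
wrist rib [ 548.9 -267.3] [45.9 13.5] ang 2.4 top 0.1285 685
wrist rib [ 535.7 -342.2] [11.  20.3] ang -31.5 top 0.1285 172
wrist rib [ 531.  -196.3] [11.7 19.1] ang -18.0 top 0.1283 173
scene rib [480.4 344.7] [13.3 58. ] ang -7.0 top 0.0687 90
scene rib [564.  296.7] [13.5 59.4] ang -3.3 top 0.0683 77
scene rib [559.4 220.9] [13.5 56.9] ang -6.2 top 0.0673 74
t 25.25 at [ 0.467 -0.27   0.254] yaw -177.9 | dp [-31.9, 614.2, 53.5] tw [-0.002, 0.002, 0.144] F [ 0.3  0.5 -0.7] op 30.4
```

View pics/s3c.png

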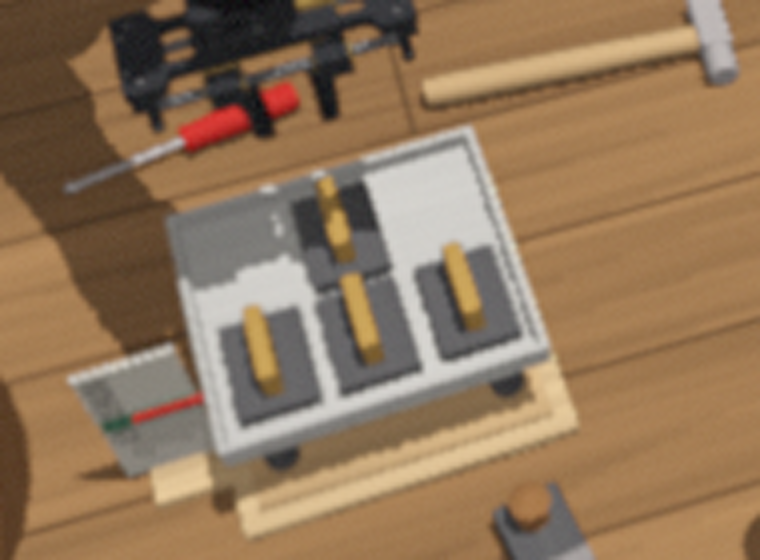

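Emit:
step_arm([
  {"dp": [0,50,0],"twist": [0,0,0],"hand": -0.3},
  {"dp": [0,50,0],"twist": [0,0,0],"hand": -0.3},
  {"dp": [0,50,0],"twist": [0,0,0],"hand": -0.3},
  {"dp": [0,50,0],"twist": [0,0,0],"hand": -0.3},
])

```text
clock: 25.75
tool_pos: [0.4642, -0.2212, 0.2526]
eef_rot: [-0.017, 1.0, -0.0, -0.001]
contact_force: [-0.3, 0.5, 0.5]
opening: 0.35
finger_force: 0.0
```

Run:
```python
from h import *
for i in range(2): d,P=ribs('wrist',(.38,.66,-.42,-.13,.08,.25),name='w9')
z=P[...,2];m=(abs(P[...,0]-.46)<.03)&(abs(P[...,1]+.2)<.02)&(z<.1);print('wrist floor',np.nanmedian(z[m]))
for c in('scene','side'):
    d=snap(c,c+'9');P=cloud(d);z=P[...,2];m=(abs(P[...,0]-.46)<.03)&(abs(P[...,1]+.2)<.02)&(z<.1);print('floor',c,np.nanmedian(z[m]))
    b=(abs(P[...,0]-.4)<.03)&(abs(P[...,1]-.05)<.05); print('bench',np.nanmedian(z[b]))
    # gauge colours
    hsv=cv2.cvtColor(d['pixels'],cv2.COLOR_RGB2HSV);box=(P[...,0]>.4)&(P[...,0]<.65)&(P[...,1]<-.36)&(P[...,1]>-.45)
    g=box&(abs(hsv[...,0].astype(int)-70)<20)&(hsv[...,1]>90); rd=box&((hsv[...,0]<6)|(hsv[...,0]>174))&(hsv[...,1]>140)
    for n,q in(('green',g),('red',rd)):
        if q.sum(): print(n,q.sum(),np.percentile(z[q],[5,50,95]).round(4))
go(.375,.272,.2,86.6)
```

```text
wrist rib [ 466.3 -269.2] [60.9 13.8] ang 2.3 top 0.1285 1296
wrist rib [ 513.1 -196.4] [91.2 12.7] ang 4.5 top 0.1289 429
wrist rib [ 466.2 -269. ] [60.8 13.8] ang 1.8 top 0.1285 1293
wrist rib [ 513.5 -196.3] [91.3 12.7] ang 4.5 top 0.129 434
wrist floor 0.08361087135039647
floor scene 0.08264635753244987
bench -0.0011571453905263596
green 1 [0.0824 0.0824 0.0824]
red 35 [0.0794 0.0901 0.0933]
floor side 0.08335800280401096
bench 0.0007118465032320831
t 25.95 at [ 0.464 -0.221  0.253] yaw -178.0 | dp [72.2, 495.5, 53.1] tw [-0.0, -0.0, 1.665] F [-0.5  0.2  0.2] op 30.9
```

Run:
```python
from h import *
go(.343,.272,.2,176.6)
```

```text
t 25.95 at [ 0.464 -0.221  0.253] yaw -178.0 | dp [104.1, 496.6, 53.1] tw [0.0, -0.0, 0.094] F [-0.5  0.2  0.2] op 30.9
```

Emit:
step_arm([
  {"dp": [5,60,0],"twist": [0,0,0],"hand": -1},
  {"dp": [10,120,0],"twist": [0,0,0.094],"hand": -1},
  {"dp": [15,180,0],"twist": [0,0,0.094],"hand": -1},
  {"dp": [30,240,0],"twist": [0,0,0.094],"hand": -1},
  {"dp": [40,300,0],"twist": [0,0,0.094],"hand": -1},
])

```text
clock: 26.58
tool_pos: [0.4133, 0.0798, 0.2534]
eef_rot: [0.029, 1.0, -0.0, 0.0]
contact_force: [1.2, 0.1, -0.2]
opening: 0.007
finger_force: 0.0
```

Run:
```python
from h import *
go(.343,.272,.2,176.6)
```

```text
t 26.57 at [0.413 0.08  0.253] yaw 176.6 | dp [81.4, 187.8, 53.4] tw [0.0, 0.001, 0.001] F [ 1.2  0.1 -0.2] op 0.7
```

Emit:
step_arm([
  {"dp": [20,60,20],"twist": [0,0,0],"hand": -1},
  {"dp": [50,115,40],"twist": [0,0,0],"hand": -1},
  {"dp": [78,165,53],"twist": [0,0,0],"hand": -1},
  {"dp": [81,185,53],"twist": [0,0,0],"hand": -1},
  {"dp": [81,185,53],"twist": [0,0,0],"hand": -1},
])

```text
clock: 27.2
tool_pos: [0.3432, 0.2696, 0.2003]
eef_rot: [0.027, 1.0, 0.001, 0.0]
contact_force: [0.9, -0.8, 0.9]
opening: 0.006
finger_force: 0.0
```

Run:
```python
from h import *
d=snap('wrist');P=cloud(d);z=P[...,2]
m=(z>.061)&(z<.075)&(P[...,0]>.34)&(P[...,0]<.4)&(abs(P[...,1]-.27)<.09)
p=P[m]
for y in np.arange(.22,.34,.02):
    q=p[abs(p[:,1]-y)<.004]
    if len(q): print(round(y,2),len(q),np.percentile(q[:,0],[5,50,95]).round(4))
go(.343,.272,.065,176.6)
```

```text
0.22 296 [0.3642 0.378  0.3973]
0.24 116 [0.3652 0.3689 0.375 ]
0.26 120 [0.3665 0.3701 0.3764]
0.28 120 [0.3675 0.3712 0.3773]
0.3 114 [0.3688 0.3725 0.3784]
0.32 281 [0.3707 0.3824 0.398 ]
t 27.25 at [0.344 0.267 0.2  ] yaw 176.7 | dp [1.0, 4.6, 135.2] tw [-0.001, 0.0, 0.002] F [ 0.  -0.2 -0.5] op 0.5
```

Emit:
step_arm([
  {"dp": [1,3,60],"twist": [0,0,0],"hand": -1},
  {"dp": [1,3,110],"twist": [0,0,0],"hand": -1},
  {"dp": [1,3,135],"twist": [0,0,0],"hand": -1},
  {"dp": [1,3,135],"twist": [0,0,0],"hand": -1},
])

```text
clock: 27.75
tool_pos: [0.3431, 0.2682, 0.0643]
eef_rot: [0.03, 1.0, -0.002, -0.0]
contact_force: [0.1, 0.3, 0.0]
opening: 0.002
finger_force: 0.0
```

Emit:
step_arm([
  {"dp": [-25,0,0],"twist": [0,0,0],"hand": -1},
  {"dp": [-65,0,0],"twist": [0,0,0],"hand": -1},
  {"dp": [-105,0,0],"twist": [0,0,0],"hand": -1},
  {"dp": [-145,0,0],"twist": [0,0,0],"hand": -1},
  {"dp": [-185,0,0],"twist": [0,0,0],"hand": -1},
])

```text
clock: 28.38
tool_pos: [0.5282, 0.2582, 0.0674]
eef_rot: [0.03, 1.0, 0.001, -0.001]
contact_force: [-1.8, 1.6, -1.4]
opening: 0.007
finger_force: 0.9
```

Emit:
step_arm([
  {"dp": [-5,0,0],"twist": [0,0,0],"hand": -1},
  {"dp": [-10,0,0],"twist": [0,0,0],"hand": -1},
  {"dp": [-13,0,0],"twist": [0,0,0],"hand": -1},
  {"dp": [-15,0,0],"twist": [0,0,0],"hand": -1},
])

```text
clock: 28.88
tool_pos: [0.5415, 0.2595, 0.0655]
eef_rot: [0.028, 1.0, -0.0, -0.0]
contact_force: [-0.2, -0.3, 0.4]
opening: 0.006
finger_force: 0.0
```

Emit:
step_arm([
  {"dp": [-2,0,0],"twist": [0,0,0],"hand": -1},
  {"dp": [-4,0,0],"twist": [0,0,0],"hand": -1},
  {"dp": [-5,0,0],"twist": [0,0,0],"hand": -1},
])

```text
clock: 29.25
tool_pos: [0.547, 0.259, 0.0652]
eef_rot: [0.029, 1.0, -0.0, -0.0]
contact_force: [-3.2, -0.3, 0.9]
opening: 0.004
finger_force: 1.0
```

Emit:
step_arm([
  {"dp": [40,0,0],"twist": [0,0,0],"hand": -1},
  {"dp": [60,0,-60],"twist": [0,0,0],"hand": -1},
  {"dp": [60,0,-120],"twist": [0,0,0],"hand": -1},
  {"dp": [60,0,-180],"twist": [0,0,0],"hand": -1},
  {"dp": [60,0,-180],"twist": [0,0,0],"hand": -1},
])

```text
clock: 29.88
tool_pos: [0.4892, 0.2645, 0.2499]
eef_rot: [0.029, 1.0, 0.003, 0.004]
contact_force: [0.3, -0.1, -0.7]
opening: 0.003
finger_force: 0.0
```

Run:
```python
from h import *
d=snap('wrist','w10');P=cloud(d);z=P[...,2]
m=(z>.061)&(z<.075)&(P[...,0]>.53)&(P[...,0]<.585)&(abs(P[...,1]-.26)<.09)
p=P[m]
for y in np.arange(.22,.34,.02):
    q=p[abs(p[:,1]-y)<.004]
    if len(q): print(round(y,2),len(q),np.percentile(q[:,0],[5,50,95]).round(4))
d=snap('scene','s10');P=cloud(d);z=P[...,2];m=(abs(P[...,0]-.46)<.03)&(abs(P[...,1]+.2)<.02)&(z<.1);print('floor',np.nanmedian(z[m]))
go(.5,.2,.25,176.6)
```

```text
0.22 79 [0.5539 0.5569 0.5622]
0.3 73 [0.5589 0.5617 0.5671]
0.32 52 [0.56   0.5636 0.5685]
floor 0.0827791006837506
t 29.98 at [0.488 0.262 0.245] yaw 176.7 | dp [-15.9, -61.1, -4.5] tw [-0.0, 0.001, 0.001] F [-1.2 -0.2 -0.7] op 0.5
```

View pics/s10.png

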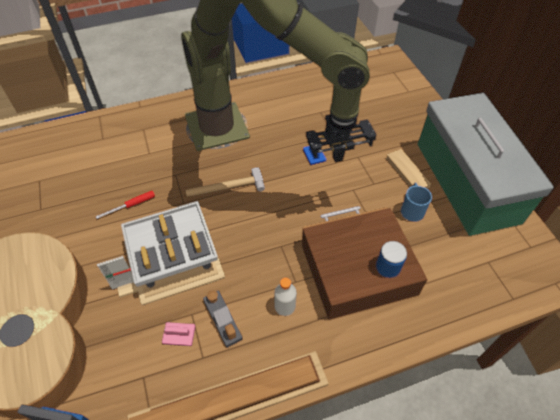

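```bash
python3 -c "
from plant import r
print(r.finish_job())"
```

```text
the job is handed in; nothing more can be done
None
```

I handed the job in: four weights lie flat on the pan, which measured about 51 mm sunk (green band 48–64 mm). The other three weights are in the drawer, the handle is back where it started so the drawer is shut, and the last picture shows no bystander moved; the verdict itself was not shown.

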